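Sort mounted hardness specimens into colour bays

TASK

Sort the three coloured specimens by sliding them across the bench, never lifting them: both orange ones wholly inside the orange bay, the green one wholly inside the green bay, all standing upright. One of them is still in the feeder: push the red ejector handle all the way to its end to bring it out, then let go there so that the slide snaps back home by itself. Leave the black specimen and everything else on the bench where it is.

Things in the scene. Friction and masses are not known exactly. Their poses are not given: they have to be found in the camera images.
- orange_puck: Upright round resin-mounted metal specimen: cylinder 32 mm across, 20 mm high, about 40 g, orange, a small steel rectangle in its top face. Origin at the centre of its underside, z up. Any one of the three coloured specimens starts in the feeder, the other two stand on the bench.
- orange_puck_2: Upright round resin-mounted metal specimen: cylinder 32 mm across, 20 mm high, about 40 g, orange (the second orange one), a small steel rectangle in its top face. Origin at the centre of its underside, z up. Any one of the three coloured specimens starts in the feeder, the other two stand on the bench.
- green_puck: Upright round resin-mounted metal specimen: cylinder 32 mm across, 20 mm high, about 40 g, green, a small steel rectangle in its top face. Origin at the centre of its underside, z up. Any one of the three coloured specimens starts in the feeder, the other two stand on the bench.
- orange_bay: Fixed open-fronted orange plastic bay: back, left and right walls 28 mm high, 6 mm thick; no front wall, no raised floor (the bench runs straight in). Inside 120 mm wide (its y), 80 mm deep (its x). Origin on the bench at the middle of its 86 x 132 mm outline; open mouth at x = -43 mm, inner face of the back wall at x = +37 mm: things are pushed in along its +x.
- green_bay: Fixed open-fronted green plastic bay: back, left and right walls 28 mm high, 6 mm thick; no front wall, no raised floor (the bench runs straight in). Inside 120 mm wide (its y), 80 mm deep (its x). Origin on the bench at the middle of its 86 x 132 mm outline; open mouth at x = -43 mm, inner face of the back wall at x = +37 mm: things are pushed in along its +x.
- orange_bay_mouth (a point): Centre of the orange bay's open mouth, on the bench; axes as the bay's.
- green_bay_mouth (a point): Centre of the green bay's open mouth, on the bench; axes as the bay's.
- feeder: Fixed grey trough, 191 mm long, 49 wide, 28 high, 37 wide inside, no floor. Origin on the bench at the centre of its mouth; +x is the way out, trough at x < 0. A slotted black roof (31 mm high) covers the last 42 mm; the specimen under it (centre x = -22 mm, colour seen in the slot) comes out only by the ejector: a full stroke leaves it on the bench 61 mm beyond the mouth.
- ejector (a joint): Spring-return slide in the feeder, m: 0 = home, 0.085 = fully forward against its stop (towards the feeder's +x). The spring pushes back with about 3 N at home and 9.5 N at the end; let go at the end, it snaps home in about 0.3 s.
- ejector_handle (a point): Red upright paddle on the ejector, 12 mm thick (x), 34 mm wide (y), red from 32 to 62 mm above the bench. This point is the centre of its top face, 62 mm high; axes as the feeder's. At home it is at x = -146 mm of the feeder, at full stroke at -61 mm. Push it from behind (its -x side) towards +x; lift clear at the end to let it snap back.
- black_puck: Black specimen of the same size (32 x 20 mm), not to be sorted: it stays where it stands near the bays. Origin at the centre of its underside.
- test_block: Loose steel hardness test block, 60 x 40 x 14 mm, bystander. Origin at the centre of its underside.
- spray_bottle: White bottle with blue cap, 56 mm in diameter, 130 mm high, bystander. Origin at the centre of its underside.
- screwdriver: Red-handled screwdriver about 200 mm long lying on the bench, bystander. Origin on its underside, its length along its x.
- paste_jar: Small amber jar with black cap, 48 mm in diameter, 45 mm high, bystander. Origin at the centre of its underside.
- mouse: Black computer mouse, 100 x 58 x 28 mm, bystander. Origin at the centre of its underside.

How it is judged:
By the outcome, as a careful person would: the job done as asked, in the order asked, and still so for the second after the job is handed in, with the robot touching nothing.
It also fails if it takes over 72 s, if anything falls off the work surface, if the arm or the gripper's body presses on something with over 40 N, if the wrist force passes 120 N, or if a joint passes its speed limit or range.

ROBOT

A 6-joint arm with a two-finger parallel gripper is mounted at the origin on the work surface. World frame = base frame: x ahead of the robot, y to its left, z up, the work surface at z = 0. Lengths are in m, angles in degrees, forces in N, time in s.
With the tool pointing down it reaches from about 0.3 to 0.75 m from the base axis. Payload 8.5 kg.
Tool frame: the origin (TCP) lies on the centre line of the jaws, within the pads' length; the fingertips stand 11 mm ahead of it and the grasp point (between the pads) lies 8 mm behind it; z points along the fingers, y is the line along which they close (so a half turn about z gives the same grasp; the last joint's range is limited). The gripper opens to 85 mm and grips with 20 to 120 N. Pads are 22 mm wide; open, the fingers measure 114 mm over their backs; the gripper's body (76 mm by 85 mm) begins 54 mm behind the grasp point. The pads swing forward as they close: fully open they stand 13 mm farther back than shut.
Start: joints at [60.143, 21.807, 74.336, -0, 83.858, -12.336], TCP at [0.166, 0.524, 0.242] pointing down, gripper open.
Joint ranges: [-178.18, 178.18], [-50.72, 133.34], [12.68, 142.11], [-81.47, 261.47], [9.98, 163.14], [-165.26, 165.26]. Speed limits (degrees/s): [136.94, 136.94, 180, 180, 180, 180].

INTERFACE

Orientations are given as a 3x3 rotation matrix whose columns are the frame's x, y, z axes.
In Python, from rig import env gives the robot as it stands.
- The arm moves only by the tool nudge_tcp, called after "Emit:" as name(argument=value, ...) on one line, values as JSON. Schema: {"type":"object","properties":{"increments":{"type":"object","properties":{"segments":{"type":"array","items":{"type":"array","items":{"type":"number"},"minItems":5,"maxItems":5},"minItems":1,"maxItems":10}},"additionalProperties":false,"required":["segments"]},"grip_n":{"type":"number"},"only":{"type":"string"},"quiet":{"type":"boolean"},"lines":{"type":"string"}},"required":["increments"],"additionalProperties":false}. increments is an object whose key "segments" holds a list of rows, 1 to 10 of them, each of 5 numbers: dx, dy, dz in shares of the most that a row can go, 1 being 50 mm, then a turn about the tool's z in parts of the range, where 1.0 means pi/2 rad, then the finger opening in m; each row shifts and turns the commanded pose from where the row before left it, along the tool's axes as they then stand; what a row does not reach is not made up. A row lasts 1/10 s, in which the tool goes at most 0.05 m and 8.59 degrees, less where a joint would pass 70% of its speed; a pose out of reach is approached as far as the arm can. The fingers move at their own pace and stop on an object; grip_n is the grip in N (left out, the last holds). Time passes only in rows, so rows that do not move let the fingers close. The tool returns the time, the measured TCP pose, the force, the opening and the grip force at its end. only (a regular expression) keeps the lines of the reply that match it, lines (a string "A,B") keeps lines A to B, and quiet returns only ok. A shift or turn number past 1, either way, is cut back to 1. Input that does not fit is refused with a message, and nothing moves.
- env.observe(): the state, without advancing time (a new reading comes with each control period).
- env.get_image(name): name is "side" or "top" or "wrist"; returns a dict with "pixels" (480x640x3 uint8, red, green, blue), "K" (3x3 intrinsics, pixels), "extrinsics" (4x4, takes a point from world to camera coordinates). Camera axes: x right, y down, z forward; pixel columns grow to the right and rows downward; lengths in m; the calibration is good to about 2 mm. A picture is of the moment at which its call begins. There is no depth.
- env.close_job(): hands the job in; it is judged then, once.
The state is a dict: "time_s": time; "q": joint angles; "qvel": joint speeds; "joint_efforts": joint torques, N m; "position": TCP position; "tool_rot": TCP orientation; "ft_force": force on the tool from outside, world axes, zero at the start; "wrist_torque": the same for the moment, N m; "grip_width": finger opening in m; "gripper_force": force on a finger pad.
Only numpy, scipy, OpenCV 4.12 (cv2) and the standard library are available. Lean on these libraries where they do the work, as an engineer would, in place of code of your own. Each camera call takes 0.05 s, during which the arm holds its last target. There are 200 camera calls.

## Working session

There is one attempt and no reset: what is moved stays moved. The work goes in short steps, Python scripts to look and compute and a tool call to move; the robot and the scene stay as the last step left them, time stands still between calls to the robot, and variables do not carry over. Pictures are saved under pics/ and viewed, at most 10 in all, crops included, and the job is handed in when it is done.

```bash
ls; mkdir -p pics
```

Create h.py:
```python
import numpy as np,cv2
from rig import env
def shot(n,f):
    d=env.get_image(n); cv2.imwrite(f,d["pixels"][:,:,::-1]); np.savez(f+'.npz',K=d["K"],E=d["extrinsics"]); return d
def ray(f,u,v):
    z=np.load(f+'.npz');E=z['E'];R=E[:3,:3];o=-R.T@E[:3,3];d=R.T@np.linalg.inv(z['K'])@[u,v,1];return o,d
def at(f,u,v,h):
    o,d=ray(f,u,v);return (o+d*(h-o[2])/d[2]).round(4)
def tri(a,b):
    A=[];B=[]
    for f,u,v in(a,b):
        o,d=ray(f,u,v);d/=np.linalg.norm(d);P=np.eye(3)-np.outer(d,d);A.append(P);B.append(P@o)
    return np.linalg.lstsq(np.vstack(A),np.hstack(B),rcond=None)[0].round(4)
def proj(f,p):
    z=np.load(f+'.npz');c=z['E'][:3,:3]@p+z['E'][:3,3];u=z['K']@c;return (u[:2]/u[2]).round(1)
```

Run:
```python
from h import *
for n in("top","side"):shot(n,f"pics/{n}.png")
s=env.observe();print(s['time_s'],s['position'],s['tool_rot'],s['grip_width'])
```

```text
pics
rig.py
0.1 [0.16545095 0.52427126 0.24180787] [[-9.53612646e-01  3.01035765e-01 -6.23896720e-04]
 [ 3.01036292e-01  9.53612065e-01 -1.08615735e-03]
 [ 2.67983230e-04 -1.22358894e-03 -9.99999216e-01]] 0.08504640273685388
```

View pics/top.png

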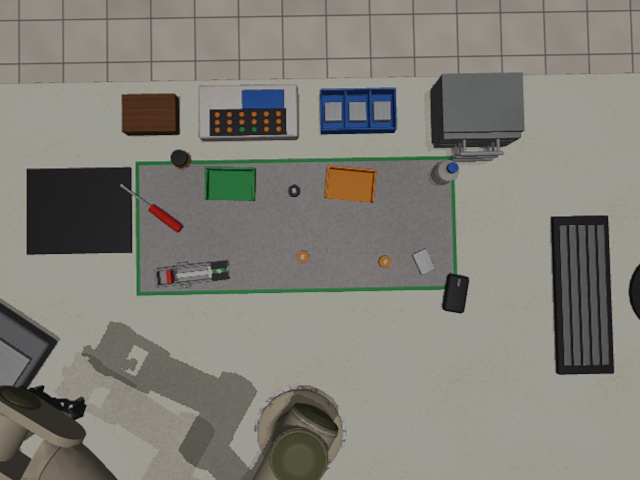

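View pics/side.png

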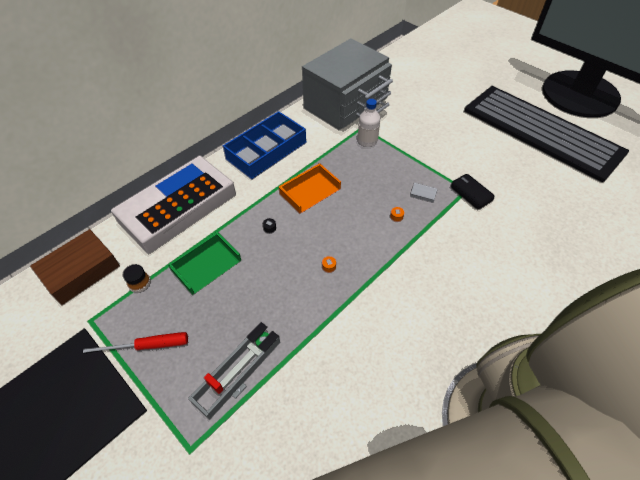

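The top view shows the green bay at (231,184), the orange bay at (351,184) and the black puck at (294,190). The orange pucks are at (302,256) and (385,261). The feeder runs from (158,276) to (229,269), with green in its slot. I'll enlarge both views.

Run:
```python
import cv2
a=cv2.imread('pics/top.png');b=cv2.imread('pics/side.png')
cv2.imwrite('pics/topc.png',cv2.resize(a[150:305,140:405],None,fx=3,fy=3,interpolation=cv2.INTER_CUBIC))
cv2.imwrite('pics/sidec.png',cv2.resize(b[160:424,165:425],None,fx=2.25,fy=2.25,interpolation=cv2.INTER_CUBIC))
```

```text
(no output)
```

View pics/topc.png

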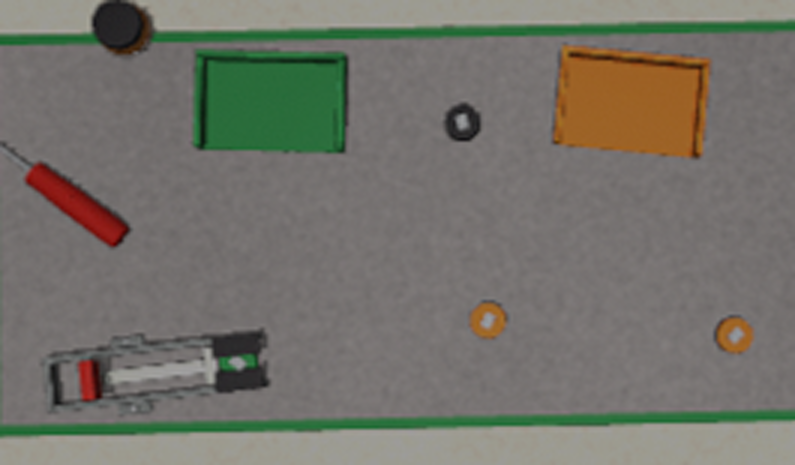

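View pics/sidec.png

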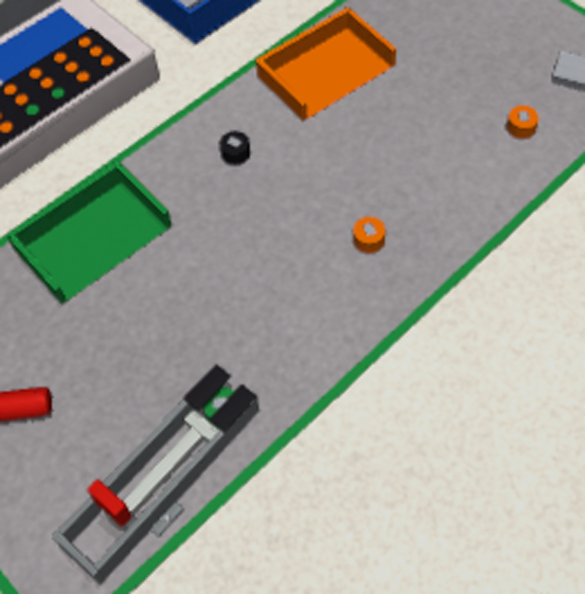

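The enlarged crops give these positions:

| Item | Top crop | Side crop |
|---|---|---|
| Orange puck A (right) | (735,334) | (523,116) |
| Orange puck B | (488,319) | (370,229) |
| Black puck | (463,122) | (235,142) |
| Red handle top | (89,379) | (110,498) |
| Feeder mouth corners | (264,331), (267,383) | (229,373), (258,397) |
| Orange bay front rim | (556,144), (699,157) | (303,104), (395,54) |
| Green bay front rim | (199,148), (342,151) | (63,290), (168,217) |

Run:
```python
from h import *
T='pics/top.png';S='pics/side.png'
t=lambda p:(T,140+p[0]/3-.33,150+p[1]/3-.33)
s=lambda p:(S,165+p[0]/2.25-.28,160+p[1]/2.25-.28)
D=dict(A=((735,334),(523,116),.02),B=((488,319),(370,229),.02),K=((463,122),(235,142),.02),H=((89,379),(110,498),.062),
F1=((264,331),(229,373),.031),F2=((267,383),(258,397),.031),O1=((556,144),(303,104),.028),O2=((699,157),(395,54),.028),G1=((199,148),(63,290),.028),G2=((342,151),(168,217),.028),
OB1=((566,48),(259,62),.028),OB2=((708,60),(348,11),.028),GB1=((196,53),(11,238),.028),GB2=((345,54),(117,165),.028),FB1=((48,355),(57,536),.028),FB2=((52,408),(98,577),.028))
for k,(a,b,h) in D.items():print(k,tri(t(a),s(b)),at(*t(a),h)[:2],at(*s(b),h)[:2])
print(np.load(T+'.npz')['E'])
```

```text
A [ 0.4486 -0.2352  0.0151] [ 0.449  -0.2342] [ 0.4461 -0.2318]
B [ 0.4658 -0.0169  0.0147] [ 0.4665 -0.0163] [ 0.4626 -0.015 ]
K [0.642  0.0025 0.0147] [0.6415 0.0026] [0.6383 0.0047]
H [0.4207 0.328  0.0489] [0.4216 0.3257] [0.4145 0.3282]
F1 [0.457  0.1809 0.0014] [0.4598 0.1799] [0.4413 0.1854]
F2 [0.4132 0.1795 0.0155] [0.4143 0.1779] [0.4066 0.1828]
O1 [ 0.6206 -0.0785  0.0255] [ 0.6195 -0.0792] [ 0.6198 -0.0763]
O2 [ 0.607  -0.2065  0.0158] [ 0.6056 -0.2052] [ 0.5994 -0.1976]
G1 [0.6224 0.2361 0.0186] [0.6219 0.2352] [0.6157 0.2371]
G2 [0.6188 0.1112 0.0131] [0.6169 0.1094] [0.6096 0.1165]
OB1 [ 0.7059 -0.0904  0.018 ] [ 0.7045 -0.0898] [ 0.6982 -0.0848]
OB2 [ 0.6926 -0.2171  0.017 ] [ 0.6915 -0.2151] [ 0.6839 -0.2096]
GB1 [0.7069 0.2373 0.0186] [0.706  0.2367] [0.699  0.2381]
GB2 [0.7053 0.1072 0.0153] [0.7027 0.1054] [0.6964 0.1121]
FB1 [0.442  0.3738 0.0106] [0.4425 0.3696] [0.4343 0.3737]
FB2 [0.3943 0.3707 0.0075] [0.3961 0.3666] [0.3858 0.3698]
[[-0.01959835 -0.99978305  0.00705414 -0.03263467]
 [-0.99916798  0.01933292 -0.03591067  0.51276709]
 [ 0.0357665  -0.00775206 -0.99933011  1.5111232 ]
 [ 0.          0.          0.          1.        ]]
```

Triangulated heights are biased low by about 5 mm, plausible for the coarse pixels, and the plan sizes agree with the text. I'll turn the tool so its x runs along the feeder, close the fingers and hover behind the handle.

Careful with the scale: shifts go in shares of 50 mm and turns go in shares of pi/2 rad. That gives: 0.03 m is 0.6, -0.024 m is -0.48, 8.39 degrees / 90 = 0.0932.

Emit:
nudge_tcp(increments={"segments":[[0, 0, 0, 0.0932, 0], [0, 0, 0, 0.0932, 0], [0, 0, 0, 0.0932, 0], [0, 0, 0, 0.0932, 0], [0, 0, 0, 0.0932, 0], [0, 0, 0, 0.0932, 0], [0, 0, 0, 0.0932, 0], [0, 0, 0, 0.0932, 0], [-0.48, 0.6, 0, 0, 0], [-0.48, 0.6, 0, 0, 0]]}, grip_n=20)

```text
time_s: 1.1
position: [0.2299, 0.4819, 0.2419]
tool_rot: [[-0.095, 0.995, -0.0], [0.995, 0.095, -0.001], [-0.001, -0.001, -1.0]]
ft_force: [0.7, 0.4, -0.5]
grip_width: 0.0001
gripper_force: 0.0
```

Emit:
nudge_tcp(increments={"segments":[[-0.48, 0.6, 0, 0, 0], [-0.48, 0.6, 0, 0, 0], [-0.48, 0.6, 0, 0, 0], [-0.48, 0.6, 0, 0, 0], [-0.48, 0.6, 0, 0, 0], [-0.46, 0.56, 0, 0, 0], [0, 0, 0, 0, 0], [0, 0, 0, 0, 0]]})

```text
time_s: 1.9
position: [0.4205, 0.3562, 0.2418]
tool_rot: [[-0.092, 0.996, -0.001], [0.996, 0.092, -0.0], [-0.0, -0.001, -1.0]]
ft_force: [0.2, 0.5, -0.2]
grip_width: -0.0
gripper_force: 0.0
```

Add to h.py:
```python
def go(x,y,z):
    s=env.observe();R=np.array(s['tool_rot']);p=np.array(s['position']);d=R.T@(np.array([x,y,z])-p)
    print('t',s['time_s'],'p',p.round(4),'yang',np.degrees(np.arctan2(R[1,1],R[0,1])).round(2),'w',round(s['grip_width'],4),'delta',d.round(4))
```

Run:
```python
from h import *
go(.42,.356,.055)
shot("wrist","pics/w1.png");shot("top","pics/top2.png")
a=cv2.imread('pics/top2.png')
```

```text
t 1.9 p [0.4205 0.3562 0.2418] yang 5.28 w -0.0 delta [-1.000e-04 -2.000e-04  1.868e-01]
```

View pics/w1.png

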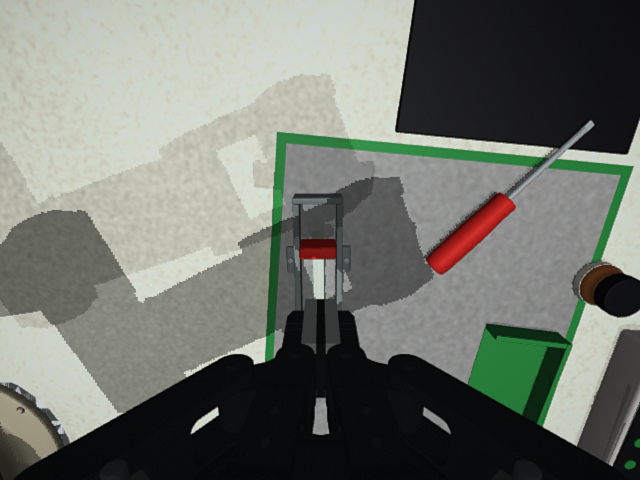

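The wrist view shows the handle's top face at about (318,242), with the trough's back end at (293,196)–(342,195).

Run:
```python
from h import *
W='pics/w1.png';T='pics/top.png'
print(at(W,318,243,.062),at(W,293,195,.028),at(W,342,194,.028),at(W,300,240,.062),at(W,336,239.5,.062))
print(tri((W,318,243),(T,169.3,276)))
print(proj(W,np.array([.4216,.3257,.062])))
```

```text
[0.4203 0.3393 0.062 ] [0.3929 0.3745 0.028 ] [0.4394 0.3798 0.028 ] [0.404  0.3406 0.062 ] [0.4361 0.344  0.062 ]
[0.4209 0.3318 0.0375]
[318.1 257.3]
```

Run:
```python
from h import *
W='pics/w1.png';T='pics/top.png';S='pics/side.png'
for f in(W,T,S):print(f,ray(f,320,240))
d=cv2.imread(W);print(d[232:264,318].tolist())
a=cv2.imread(T)
print(a[276,162:180].tolist())
c=d[180:330,240:400];t=a[255:295,150:240];s=cv2.imread(S)[310:425,180:290]
r=lambda i,w,h:cv2.resize(i,(w,h),interpolation=cv2.INTER_CUBIC)
cv2.imwrite('pics/c.png',np.hstack([r(c,400,375),np.vstack([r(t,400,178),r(s,400,418)])[:375]]))
```

```text
pics/w1.png (array([0.41350823, 0.43432887, 0.3729468 ]), array([ 0.02569308, -0.2839092 , -0.95871851]))
pics/top.png (array([ 0.45765328, -0.03082656,  1.52875493]), array([ 0.03335568, -0.02192519, -0.99930645]))
pics/side.png (array([0.09010699, 0.38826217, 0.84293915]), array([ 0.41840378, -0.42147957, -0.80467919]))
[[60, 64, 59], [61, 64, 60], [62, 66, 62], [59, 64, 59], [61, 65, 60], [64, 68, 62], [62, 67, 66], [13, 14, 61], [6, 7, 62], [8, 9, 62], [9, 10, 62], [11, 12, 64], [10, 10, 63], [9, 10, 62], [10, 11, 64], [9, 10, 73], [15, 18, 97], [22, 24, 121], [23, 26, 124], [22, 25, 123], [20, 23, 121], [22, 23, 121], [21, 24, 119], [20, 22, 119], [18, 20, 117], [14, 16, 112], [47, 52, 116], [140, 151, 165], [211, 223, 207], [207, 218, 206], [206, 216, 205], [205, 215, 204]]
[[117, 118, 122], [115, 116, 121], [117, 118, 121], [120, 121, 120], [84, 86, 131], [32, 36, 148], [31, 36, 156], [38, 43, 161], [28, 31, 135], [12, 14, 80], [10, 12, 50], [38, 40, 56], [45, 48, 50], [94, 97, 95], [98, 102, 101], [131, 138, 137], [152, 158, 158], [151, 158, 157]]
```

View pics/c.png

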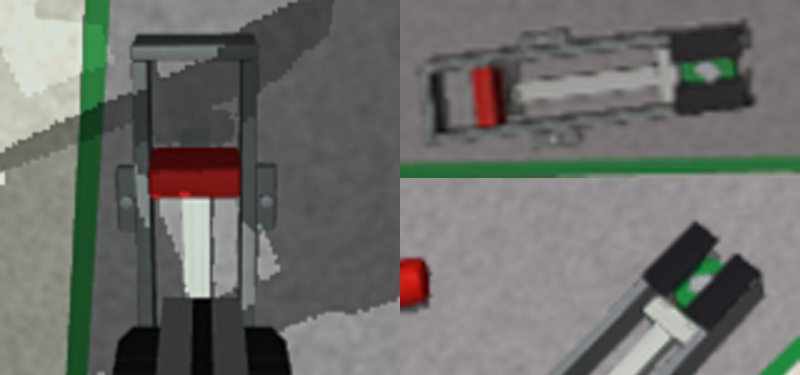

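The dark band in the wrist view is the handle's rear face, because that camera stands behind it. The top face is rows 248–258, centre (318,253).

Run:
```python
from h import *
W='pics/w1.png';T='pics/top.png'
print(tri((W,318,253),(T,168.7,276)),at(W,318,253,.062),at(T,168.3,276,.062))
# feeder back outer top edge mid, wrist crop(195,37)->
u,v=240+195*.4,180+37*.4
print(tri((W,u,v),(T,150+430*.225,255+100*.225)),at(W,u,v,.028),at(T,150+428*.225,255+100*.225,.028))
```

```text
[0.4214 0.3284 0.0577] [0.4212 0.3298 0.062 ] [0.4217 0.3284 0.062 ]
[ 0.4057  0.228  -0.849 ] [0.4167 0.3769 0.028 ] [0.4128 0.132  0.028 ]
```

To row units: 0.047 m is 0.94, 0.046 m is 0.92.

Emit:
nudge_tcp(increments={"segments":[[0, 0, 0.94, 0, 0], [0, 0, 0.94, 0, 0], [0, 0, 0.94, 0, 0], [0, 0, 0.92, 0, 0], [0, 0, 0, 0, 0]]})

```text
time_s: 2.5
position: [0.4168, 0.3558, 0.0508]
tool_rot: [[-0.095, 0.995, -0.01], [0.995, 0.095, -0.005], [-0.004, -0.01, -1.0]]
ft_force: [0.2, -0.1, 0.8]
grip_width: 0.0001
gripper_force: 0.0
```

Emit:
nudge_tcp(increments={"segments":[[-0.2, 0, 0, 0, 0], [-0.2, 0, 0, 0, 0], [-0.2, 0, 0, 0, 0], [-0.2, 0, 0, 0, 0], [-0.2, 0, 0, 0, 0], [-0.2, 0, 0, 0, 0], [-0.2, 0, 0, 0, 0], [-0.2, 0, 0, 0, 0]]})

```text
time_s: 3.3
position: [0.4286, 0.2774, 0.0576]
tool_rot: [[-0.093, 0.996, 0.004], [0.996, 0.093, 0.004], [0.003, 0.004, -1.0]]
ft_force: [-0.3, 9.8, -4.1]
grip_width: -0.0001
gripper_force: 4.9
```

Emit:
nudge_tcp(increments={"segments":[[-0.14, 0, 0, 0, 0], [-0.12, 0, 0, 0, 0], [0, 0, 0, 0, 0]]})

```text
time_s: 3.6
position: [0.4299, 0.2642, 0.0576]
tool_rot: [[-0.092, 0.996, 0.004], [0.996, 0.092, 0.003], [0.003, 0.004, -1.0]]
ft_force: [-1.0, 9.7, -4.4]
grip_width: 0.0001
gripper_force: 4.4
```

```bash
python3 -c "
from h import *
go(.4278,.2608,.055)"
```

```text
t 3.6 p [0.4299 0.2642 0.0576] yang 5.28 w 0.0001 delta [-0.0032 -0.0024  0.0026]
```

To row units: -0.003 m is -0.06.

Emit:
nudge_tcp(increments={"segments":[[-0.06, 0, 0, 0, 0], [0, 0, 0, 0, 0]]})

```text
time_s: 3.8
position: [0.4302, 0.2615, 0.0576]
tool_rot: [[-0.092, 0.996, 0.004], [0.996, 0.092, 0.003], [0.003, 0.004, -1.0]]
ft_force: [0.1, 9.1, -4.7]
grip_width: -0.0002
gripper_force: 4.6
```

Emit:
nudge_tcp(increments={"segments":[[-0.04, 0, 0, 0, 0], [0, 0, 0, 0, 0]]})

```text
time_s: 4.0
position: [0.4303, 0.2609, 0.0576]
tool_rot: [[-0.092, 0.996, 0.004], [0.996, 0.092, 0.006], [0.006, 0.005, -1.0]]
ft_force: [-0.5, 18.1, -5.4]
grip_width: 0.0005
gripper_force: 9.1
```

The force jumped to 18 N, so the ejector is at its stop. I'll lift clear there.

To row units: -0.05 m is -1, -0.04 m is -0.8.

Emit:
nudge_tcp(increments={"segments":[[0, 0, -0.8, 0, 0], [0, 0, -1, 0, 0], [0, 0, -1, 0, 0.06], [0, 0, -0.8, 0, 0.06], [0, 0, 0, 0, 0.06], [0, 0, 0, 0, 0.06]]})

```text
time_s: 4.6
position: [0.4295, 0.2584, 0.2374]
tool_rot: [[-0.093, 0.996, 0.004], [0.996, 0.093, 0.001], [0.001, 0.004, -1.0]]
ft_force: [0.1, -0.0, -0.4]
grip_width: 0.0582
gripper_force: 0.0
```

Run:
```python
from h import *
go(.443,.118,.2)
W='pics/w2.png';T='pics/top3.png'
shot("wrist",W);shot("top",T)
a=cv2.imread(T)
g=lambda m:[ (c.round(1),s[4]) for s,c in zip(*cv2.connectedComponentsWithStats(m.astype(np.uint8))[2:4]) if s[4]>12]
h=cv2.cvtColor(a,cv2.COLOR_BGR2HSV)
print('green',g((abs(h[...,0].astype(int)-65)<15)&(h[...,1]>110)))
print('orange',g((abs(h[...,0].astype(int)-14)<6)&(h[...,1]>150)&(h[...,2]>110)))
cv2.imwrite('pics/t3c.png',cv2.resize(a[150:305,140:405],None,fx=3,fy=3,interpolation=cv2.INTER_CUBIC))
```

```text
t 4.6 p [0.4295 0.2584 0.2374] yang 5.34 w 0.0582 delta [-0.1411  0.0002  0.0374]
green [(array([320.1, 239.9]), np.int32(303488)), (array([241.4, 129. ]), np.int32(25)), (array([254. , 128.9]), np.int32(20)), (array([319.8, 159.8]), np.int32(698)), (array([145.2, 171. ]), np.int32(193)), (array([229.5, 183.3]), np.int32(1622)), (array([453.7, 228.5]), np.int32(249)), (array([137.3, 226.1]), np.int32(136)), (array([250.7, 266.7]), np.int32(78)), (array([318.1, 289.8]), np.int32(691))]
orange [(array([319.4, 239.9]), np.int32(305254)), (array([278. , 113.1]), np.int32(20)), (array([216.8, 114.2]), np.int32(19)), (array([229., 114.]), np.int32(21)), (array([241.1, 113.7]), np.int32(18)), (array([253.6, 113.5]), np.int32(17)), (array([265.8, 113.5]), np.int32(18)), (array([253.8, 121.2]), np.int32(19)), (array([265.8, 120.9]), np.int32(19)), (array([278. , 120.8]), np.int32(19)), (array([216.7, 121.9]), np.int32(18)), (array([229.1, 121.6]), np.int32(17)), (array([241.2, 121.5]), np.int32(18)), (array([229. , 129.2]), np.int32(19)), (array([266. , 128.5]), np.int32(16)), (array([278.1, 128.4]), np.int32(17)), (array([216.9, 129.4]), np.int32(17)), (array([349.8, 184.2]), np.int32(1506)), (array([302.1, 256.2]), np.int32(73)), (array([384.1, 261.1]), np.int32(75))]
```

View pics/t3c.png

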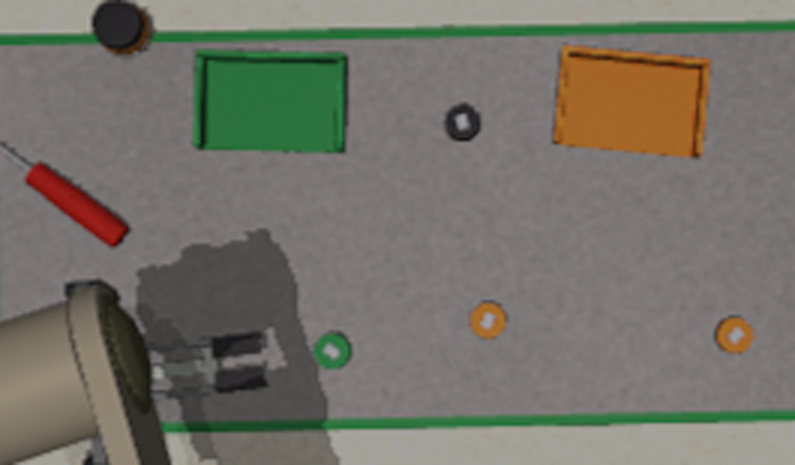

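The green specimen stands at crop (332,350), beyond the mouth, and the slide is back home. Next I work out the legs.

Run:
```python
from h import *
T='pics/top3.png';p=lambda x,y:at(T,140+x/3-.33,150+y/3-.33,.02)
for n,q in dict(G=(332,350),B=(488,319),A=(735,334)).items():print(n,p(*q))
g=at(T,250.7,266.9,.02);print(g);t=np.array([.657,.171]);d=t-g[:2];print(np.degrees(np.arctan2(d[1],d[0])),np.hypot(*d))
go(g[0],g[1],.015)
```

```text
G [0.4419 0.1218 0.02  ]
B [ 0.4665 -0.0163  0.02  ]
A [ 0.449  -0.2342  0.02  ]
[0.4404 0.1208 0.02  ]
13.048698552633805 0.2223411792718569
t 4.7 p [0.429  0.2584 0.2352] yang 5.34 w 0.0597 delta [-0.138  -0.0013  0.2202]
```

To row units: -0.046 m is -0.92, 0.045 m is 0.9, -7.8 degrees / 90 = -0.0867.

Emit:
nudge_tcp(increments={"segments":[[-0.92, 0, 0, 0, 0.06], [-0.92, 0, 0, 0, 0.06], [-0.92, 0, 0, 0, 0.06], [0, 0, 0, -0.0867, 0.06], [0, 0, 0.9, 0, 0.06], [0, 0, 0.9, 0, 0.06], [0, 0, 0.9, 0, 0.06], [0, 0, 0, 0, 0.06], [0, 0, 0, 0, 0.06]]})

```text
time_s: 5.6
position: [0.4424, 0.1215, 0.1007]
tool_rot: [[-0.228, 0.974, -0.002], [0.974, 0.228, -0.0], [0.0, -0.002, -1.0]]
ft_force: [-0.1, 0.7, 1.3]
grip_width: 0.06
gripper_force: 0.0
```

Run:
```python
from h import *
go(.441,.1213,.015)
shot("wrist","pics/w3.png")
a=cv2.imread('pics/w3.png');h=cv2.cvtColor(a,cv2.COLOR_BGR2HSV)
m=((abs(h[...,0].astype(int)-65)<15)&(h[...,1]>110)).astype(np.uint8)
for s,c in zip(*cv2.connectedComponentsWithStats(m)[2:4]):
    if 100<s[4]<50000:print(s,c,at('pics/w3.png',*c,.017))
```

```text
t 5.6 p [0.4424 0.1215 0.1007] yang 13.16 w 0.06 delta [ 0.0001 -0.0013  0.0857]
[ 199    0   68  342 5141] [233.20560202 156.66776892] [0.3791 0.173  0.017 ]
[ 557  166   83  191 8417] [610.76250446 283.57312582] [0.628  0.1499 0.017 ]
[ 294  229   49   55 1831] [317.98470781 255.69688695] [0.4404 0.1254 0.017 ]
[621 423  19  36 283] [631.4770318  443.00353357] [0.7037 0.0341 0.017 ]
[178 444  11  36 233] [183.0944206  466.38197425] [ 0.378  -0.0658  0.017 ]
```

View pics/w3.png

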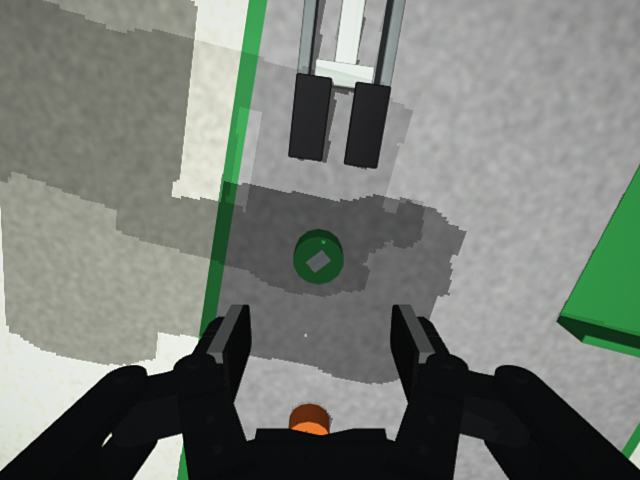

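The green puck's top face is at (318,260), midway between the fingers. I'll check that from two views and then descend.

Run:
```python
from h import *
print(tri(('pics/w3.png',318,260),('pics/top3.png',250.5,266.5)),at('pics/w3.png',318,260,.02))
```

```text
[0.4413 0.1219 0.0148] [0.4408 0.1237 0.02  ]
```

Emit:
nudge_tcp(increments={"segments":[[0.02, -0.02, 0.6, 0, 0.06], [0, 0, 0.6, 0, 0.06], [0, 0, 0.4, 0, 0.06], [0, 0, 0.1, 0, 0.06], [0, 0, 0, 0, 0.045], [0, 0, 0, 0, 0.036], [0, 0, 0, 0, 0.034], [0, 0, 0, 0, 0.034], [0, 0, 0, 0, 0.034]]})

```text
time_s: 6.55
position: [0.4414, 0.1223, 0.0158]
tool_rot: [[-0.228, 0.974, 0.001], [0.974, 0.228, -0.0], [-0.0, 0.001, -1.0]]
ft_force: [0.2, 0.1, -0.0]
grip_width: 0.0338
gripper_force: 0.0
```

To row units: 0.02 m is 0.4, 0.01 m is 0.2.

Emit:
nudge_tcp(increments={"segments":[[0, 0.2, 0, 0, 0.034], [0, 0.4, 0, 0, 0.034], [0, 0.4, 0, 0, 0.034], [0, 0.4, 0, 0, 0.034], [0, 0.4, 0, 0, 0.034], [0, 0.4, 0, 0, 0.034], [0, 0.4, 0, 0, 0.034], [0, 0.4, 0, 0, 0.034]]})

```text
time_s: 7.35
position: [0.5885, 0.1568, 0.0153]
tool_rot: [[-0.228, 0.974, -0.0], [0.974, 0.228, -0.0], [-0.0, -0.0, -1.0]]
ft_force: [-0.3, -0.9, 1.0]
grip_width: 0.0342
gripper_force: 0.2
```

Emit:
nudge_tcp(increments={"segments":[[0, 0.4, 0, 0, 0.034], [0, 0.4, 0, 0, 0.034], [0, 0.4, 0, 0, 0.034], [0, 0.24, 0, 0, 0.034], [0, 0, 0, 0, 0.034], [0, 0, 0, 0, 0.034]]})

```text
time_s: 7.95
position: [0.6572, 0.1729, 0.015]
tool_rot: [[-0.228, 0.974, -0.0], [0.974, 0.228, -0.0], [0.0, -0.0, -1.0]]
ft_force: [0.1, -0.3, 0.1]
grip_width: 0.0339
gripper_force: 0.1
```

To row units: -0.05 m is -1, -0.04 m is -0.8.

Emit:
nudge_tcp(increments={"segments":[[0, 0, 0, 0, 0.041], [0, 0, 0, 0, 0.041], [0, 0, -0.6, 0, 0.041], [0, 0, -0.8, 0, 0.041], [0, 0, -1, 0, 0.06], [0, 0, 0, 0, 0.06]]})

```text
time_s: 8.55
position: [0.6598, 0.1731, 0.1432]
tool_rot: [[-0.228, 0.974, 0.013], [0.974, 0.228, 0.001], [-0.002, 0.013, -1.0]]
ft_force: [0.9, 0.3, 1.2]
grip_width: 0.0599
gripper_force: 0.0
```

Run:
```python
from h import *
go(.466,-.016,.1)
R=np.array(env.observe()['tool_rot'])
# leg geometry
ex=np.array([.9938,-.111]);ey=np.array([.111,.9938]);m=np.array([.613,-.142])
for n,p,y in(('B',[.466,-.0165],.027),('A',[.4485,-.2345],-.027)):
    w=m-.04*ex+y*ey;t=m+.038*ex+y*ey;d=w-p;print(n,w.round(4),t.round(4),'leg',np.hypot(*d).round(4),np.degrees(np.arctan2(d[1],d[0])).round(2))
```

```text
t 8.55 p [0.6598 0.1731 0.1432] yang 13.17 w 0.0599 delta [-0.1399 -0.2323  0.0405]
B [ 0.5762 -0.1107] [ 0.6538 -0.1194] leg 0.145 -40.52
A [ 0.5703 -0.1644] [ 0.6478 -0.1731] leg 0.1405 29.93
```

To row units: -0.039 m is -0.78, -0.038 m is -0.76, 7.67 degrees / 90 = 0.0852.

Emit:
nudge_tcp(increments={"segments":[[-0.46, -0.78, 0, 0, 0.06], [-0.46, -0.78, 0, 0, 0.06], [-0.46, -0.78, 0, 0, 0.06], [-0.46, -0.78, 0, 0, 0.06], [-0.48, -0.76, 0, 0, 0.06], [-0.48, -0.76, 0, 0, 0.06], [0, 0, 0.4, 0.0852, 0.06], [0, 0, 0.4, 0.0852, 0.06], [0, 0, 0, 0.0852, 0.06], [0, 0, 0, 0.0852, 0.06]]})

```text
time_s: 9.55
position: [0.4627, -0.0163, 0.0948]
tool_rot: [[0.307, 0.952, -0.001], [0.952, -0.307, 0.0], [-0.0, -0.001, -1.0]]
ft_force: [0.2, -0.2, -0.8]
grip_width: 0.0597
gripper_force: 0.0
```

Emit:
nudge_tcp(increments={"segments":[[0, 0, 0, 0.0852, 0.06], [0, 0, 0, 0.0852, 0.06], [0, 0, 0, 0.0853, 0.06], [0, 0, 0, 0, 0.06]]})

```text
time_s: 9.95
position: [0.463, -0.0162, 0.0953]
tool_rot: [[0.651, 0.759, -0.0], [0.759, -0.651, 0.0], [-0.0, -0.0, -1.0]]
ft_force: [0.6, -0.4, -0.9]
grip_width: 0.06
gripper_force: 0.0
```

```bash
cat > look.py <<'E'
from h import *
import sys
f,x,y=sys.argv[1],float(sys.argv[2]),float(sys.argv[3])
go(x,y,.015);shot("wrist",f)
a=cv2.imread(f);h=cv2.cvtColor(a,cv2.COLOR_BGR2HSV)
m=((abs(h[...,0].astype(int)-12)<8)&(h[...,1]>130)).astype(np.uint8)
for s,c in zip(*cv2.connectedComponentsWithStats(m)[2:4]):
    if 300<s[4]<50000:print(s,c.round(1),at(f,*c,.017))
E
python3 look.py pics/w4.png .466 -.0165
```

```text
t 9.95 p [ 0.463  -0.0162  0.0953] yang -40.61 w 0.06 delta [0.0017 0.0025 0.0803]
[ 584  133   56  161 4647] [620.5 198.2] [ 0.6227 -0.0981  0.017 ]
[ 297  231   52   57 1989] [322.5 258.4] [ 0.467  -0.0136  0.017 ]
[ 463  446   47   34 1046] [482.5 465.1] [ 0.4515 -0.2168  0.017 ]
```

To row units: 0.03 m is 0.6, 0.0015 m is 0.03.

Emit:
nudge_tcp(increments={"segments":[[0.03, 0.04, 0.5, 0, 0.06], [0, 0, 0.6, 0, 0.06], [0, 0, 0.4, 0, 0.06], [0, 0, 0.1, 0, 0.06], [0, 0, 0, 0, 0.045], [0, 0, 0, 0, 0.036], [0, 0, 0, 0, 0.034], [0, 0, 0, 0, 0.034], [0, 0, 0, 0, 0.034]]})

```text
time_s: 10.9
position: [0.4661, -0.0165, 0.0158]
tool_rot: [[0.65, 0.76, 0.001], [0.76, -0.65, -0.0], [0.0, 0.001, -1.0]]
ft_force: [-0.3, -0.3, -0.1]
grip_width: 0.034
gripper_force: 0.0
```

Emit:
nudge_tcp(increments={"segments":[[0, 0.2, 0, 0, 0.034], [0, 0.4, 0, 0, 0.034], [0, 0.4, 0, 0, 0.034], [0, 0.4, 0, 0, 0.034], [0, 0.4, 0, 0, 0.034], [0, 0.4, 0, 0, 0.034], [0, 0.4, 0, 0, 0.034], [0, 0.3, 0, 0, 0.034], [0, 0, 0, 0, 0.034]]})

```text
time_s: 11.8
position: [0.5775, -0.1124, 0.0153]
tool_rot: [[0.651, 0.759, 0.002], [0.759, -0.651, -0.001], [0.001, 0.002, -1.0]]
ft_force: [1.4, -0.8, -0.1]
grip_width: 0.0339
gripper_force: 0.3
```

Emit:
nudge_tcp(increments={"segments":[[0, 0, 0, -0.0944, 0.034], [0, 0, 0, -0.0944, 0.034], [0, 0, 0, -0.0944, 0.034], [0, 0, 0, -0.0944, 0.034], [0, 0, 0, 0, 0.034], [0, 0, 0, 0, 0.034]]})

```text
time_s: 12.4
position: [0.5758, -0.1105, 0.0153]
tool_rot: [[0.118, 0.993, -0.0], [0.993, -0.118, 0.0], [0.0, -0.0, -1.0]]
ft_force: [0.8, -0.7, -0.3]
grip_width: 0.0338
gripper_force: 0.0
```

```bash
python3 -c "
from h import *
go(.6538,-.1194,.015)"
```

```text
t 12.4 p [ 0.5758 -0.1105  0.0153] yang -6.76 w 0.0338 delta [0.0004 0.0785 0.0003]
```

To row units: -0.05 m is -1, -0.03 m is -0.6.

Emit:
nudge_tcp(increments={"segments":[[0, 0.2, 0, 0, 0.034], [0, 0.4, 0, 0, 0.034], [0, 0.4, 0, 0, 0.034], [0, 0.4, 0, 0, 0.034], [0, 0.16, 0, 0, 0.034], [0, 0, 0, 0, 0.034], [0, 0, 0, 0, 0.041], [0, 0, 0, 0, 0.041], [0, 0, -0.6, 0, 0.041], [0, 0, -1, 0, 0.041]]})

```text
time_s: 13.4
position: [0.6514, -0.119, 0.0931]
tool_rot: [[0.115, 0.993, -0.007], [0.993, -0.115, 0.003], [0.002, -0.007, -1.0]]
ft_force: [0.9, -0.2, 0.7]
grip_width: 0.0408
gripper_force: 0.0
```

Emit:
nudge_tcp(increments={"segments":[[0, 0, 0, 0, 0.06]]})

```text
time_s: 13.5
position: [0.6557, -0.1204, 0.1023]
tool_rot: [[0.114, 0.993, 0.011], [0.993, -0.114, -0.004], [-0.003, 0.011, -1.0]]
ft_force: [1.0, -0.7, 0.4]
grip_width: 0.0542
gripper_force: 0.0
```

```bash
python3 -c "
from h import *
go(.4485,-.2345,.1)"
```

```text
t 13.5 p [ 0.6557 -0.1204  0.1023] yang -6.56 w 0.0542 delta [-0.137  -0.1929  0.0005]
```

To row units: -0.0386 m is -0.772, -0.0274 m is -0.548, -7.3 degrees / 90 = -0.0811.

Emit:
nudge_tcp(increments={"segments":[[-0.548, -0.772, 0, 0, 0.06], [-0.548, -0.772, 0, 0, 0.06], [-0.548, -0.772, 0, 0, 0.06], [-0.548, -0.772, 0, 0, 0.06], [-0.548, -0.772, 0, 0, 0.06], [0, 0, 0, -0.0811, 0.06], [0, 0, 0, -0.0811, 0.06], [0, 0, 0, -0.0811, 0.06], [0, 0, 0, -0.0811, 0.06], [0, 0, 0, -0.0811, 0.06]]})

```text
time_s: 14.5
position: [0.4456, -0.2334, 0.0953]
tool_rot: [[-0.503, 0.864, -0.0], [0.864, 0.503, 0.0], [0.0, -0.0, -1.0]]
ft_force: [-0.3, -0.8, 0.8]
grip_width: 0.0598
gripper_force: 0.0
```

Emit:
nudge_tcp(increments={"segments":[[0, 0, 0, 0, 0.06]]})

```text
time_s: 14.6
position: [0.4457, -0.2335, 0.0953]
tool_rot: [[-0.5, 0.866, -0.0], [0.866, 0.5, -0.0], [0.0, -0.0, -1.0]]
ft_force: [0.5, 0.1, 0.8]
grip_width: 0.0598
gripper_force: 0.0
```

```bash
python3 look.py pics/w5.png .4485 -.2345
```

```text
t 14.6 p [ 0.4457 -0.2335  0.0953] yang 29.99 w 0.0598 delta [-0.0023  0.0019  0.0803]
[ 537  235  103  181 9663] [604.4 328.4] [ 0.6297 -0.1786  0.017 ]
[ 297  236   52   56 1973] [322.1 263. ] [ 0.4466 -0.2316  0.017 ]
```

To row units: 0.03 m is 0.6, 0.025 m is 0.5.

Emit:
nudge_tcp(increments={"segments":[[-0.04, 0.04, 0.5, 0, 0.06], [0, 0, 0.6, 0, 0.06], [0, 0, 0.4, 0, 0.06], [0, 0, 0.1, 0, 0.06], [0, 0, 0, 0, 0.045], [0, 0, 0, 0, 0.036], [0, 0, 0, 0, 0.034], [0, 0, 0, 0, 0.034], [0, 0, 0, 0, 0.034]]})

```text
time_s: 15.55
position: [0.4491, -0.2346, 0.0158]
tool_rot: [[-0.499, 0.866, 0.001], [0.866, 0.499, -0.001], [-0.001, 0.0, -1.0]]
ft_force: [0.4, -0.2, -1.0]
grip_width: 0.0342
gripper_force: 0.0
```

Emit:
nudge_tcp(increments={"segments":[[0, 0.2, 0, 0, 0.034], [0, 0.4, 0, 0, 0.034], [0, 0.4, 0, 0, 0.034], [0, 0.4, 0, 0, 0.034], [0, 0.4, 0, 0, 0.034], [0, 0.4, 0, 0, 0.034], [0, 0.4, 0, 0, 0.034], [0, 0.2, 0, 0, 0.034], [0, 0, 0, 0, 0.034]]})

```text
time_s: 16.45
position: [0.571, -0.1637, 0.0152]
tool_rot: [[-0.501, 0.866, 0.0], [0.866, 0.501, -0.0], [-0.0, 0.0, -1.0]]
ft_force: [0.2, -0.0, -0.1]
grip_width: 0.0337
gripper_force: 0.0
```

Emit:
nudge_tcp(increments={"segments":[[0, 0, 0, 0.0811, 0.034], [0, 0, 0, 0.0811, 0.034], [0, 0, 0, 0.0811, 0.034], [0, 0, 0, 0.0811, 0.034], [0, 0, 0, 0.0811, 0.034], [0, 0, 0, 0, 0.034], [0, 0, 0, 0, 0.034]]})

```text
time_s: 17.15
position: [0.5698, -0.1648, 0.0153]
tool_rot: [[0.111, 0.994, -0.0], [0.994, -0.111, 0.0], [0.0, -0.0, -1.0]]
ft_force: [-0.2, 0.4, 0.5]
grip_width: 0.0341
gripper_force: 0.0
```

```bash
python3 -c "
from h import *
go(.6478,-.1731,.015)"
```

```text
t 17.15 p [ 0.5698 -0.1648  0.0153] yang -6.38 w 0.0341 delta [0.0004 0.0784 0.0003]
```

To row units: -0.05 m is -1, -0.03 m is -0.6.

Emit:
nudge_tcp(increments={"segments":[[0, 0.2, 0, 0, 0.034], [0, 0.4, 0, 0, 0.034], [0, 0.4, 0, 0, 0.034], [0, 0.4, 0, 0, 0.034], [0, 0.16, 0, 0, 0.034], [0, 0, 0, 0, 0.034], [0, 0, 0, 0, 0.041], [0, 0, 0, 0, 0.041], [0, 0, -0.6, 0, 0.041], [0, 0, -1, 0, 0.041]]})

```text
time_s: 18.15
position: [0.6456, -0.1728, 0.0931]
tool_rot: [[0.114, 0.993, -0.007], [0.993, -0.114, 0.003], [0.002, -0.007, -1.0]]
ft_force: [-0.0, -0.7, 0.3]
grip_width: 0.0411
gripper_force: 0.0
```

Emit:
nudge_tcp(increments={"segments":[[0, 0, -1, 0, 0.041], [0, 0, -0.6, 0, 0.041], [0, -1, 0, 0, 0.041], [0, -1, 0, 0, 0.041], [0, -1, 0, 0, 0.041], [0, -1, 0, 0, 0.041], [0, 0, 0, 0, 0.041], [0, 0, 0, 0, 0.041]]})

```text
time_s: 18.95
position: [0.4482, -0.1506, 0.176]
tool_rot: [[0.115, 0.993, 0.001], [0.993, -0.115, -0.001], [-0.0, 0.001, -1.0]]
ft_force: [0.4, -0.5, -0.7]
grip_width: 0.0409
gripper_force: 0.0
```

Run:
```python
from h import *
shot("top","pics/top4.png");shot("side","pics/side4.png")
a=cv2.imread('pics/top4.png');b=cv2.imread('pics/side4.png')
c=np.vstack([cv2.resize(a[150:305,140:405],None,fx=3,fy=2.2,interpolation=cv2.INTER_CUBIC),cv2.resize(b[160:300,165:430],None,fx=3,fy=1.8,interpolation=cv2.INTER_CUBIC)])
print(c.shape);cv2.imwrite('pics/f.png',c[:600])
```

```text
(593, 795, 3)
```

View pics/f.png

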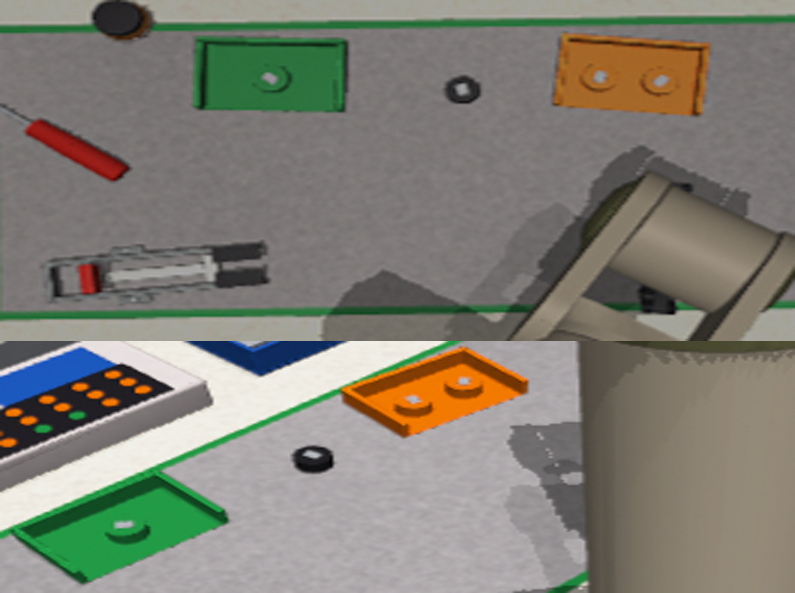

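The green puck (top crop (270,78)) is upright and well inside the green bay. Both orange pucks ((600,77) and (661,81)) are inside the orange bay. The black puck and the handle are where they started.

```bash
python3 -c "
from rig import env
print(env.close_job())"
```

```text
the job is handed in; nothing more can be done
None
```

I handed in the job at about 19 s: both orange specimens are inside the orange bay, the green one is inside the green bay, all upright, and the ejector is back home; the last pictures show the black specimen in place, but the arm hid the test block and the mouse and bottle were outside the crop, so I did not check those three.

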